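# Fetch the cell from behind and charge it

### The arm

A 6-joint arm with a two-finger parallel gripper is mounted at the origin on the work surface. World frame = base frame: x ahead of the robot, y to its left, z up, the work surface at z = 0. Lengths are in m, angles in degrees, forces in N, time in s.
With the tool pointing down it reaches from about 0.35 to 0.875 m from the base axis. Payload 4.2 kg.
Tool frame: the origin (TCP) lies midway between the tips of the shut fingers; the grasp point (between the pads) lies 19 mm behind it; z points along the fingers, y is the line along which they close (so a half turn about z gives the same grasp; the last joint's range is limited). The gripper opens to 87 mm and grips with 3 to 60 N. Pads are 19 mm wide; open, the fingers measure 117 mm over their backs; the gripper's body (75 mm by 190 mm) begins 51 mm behind the grasp point.
Start: joints at [-59.84, 22.042, 0.453, 0, -68.411, -14.817], TCP at [0.165, -0.603, 0.223] pointing down, gripper open.
Joint ranges: [-179.83, 179.83], [-69.29, 118.12], [-61.27, 80.66], [-181.25, 117.63], [-171.15, -9.14], [-177.46, 177.46]. Speed limits (degrees/s): [159.86, 159.86, 180, 180, 180, 180].

### API

Orientations are given as [roll, pitch, yaw] about the fixed x, y, z axes, in that order (R = Rz(yaw) Ry(pitch) Rx(roll)).
In Python, from workcell import env gives the robot as it stands. The module is installed in compiled form; this text tells all that it offers. Calls block until the motion is done:
- env.goto(position, orientation): joint-space move of the TCP to a pose.
- env.move_straight(position, rotation=None, rate=0.15, force_limit=None): straight line of the TCP; rotation=None keeps the orientation; rate is the mean speed in m/s. With force_limit (N) it stops when the force on the tool has changed by that much, and returns True; else False.
- env.set_joints(angles): joint-space move.
- env.gripper_to(opening, grasp_force=None): opening from 0.0 (shut) to 1.0 (fully open); grasp_force is the grip in N (None keeps the last); returns when the fingers have stopped.
- env.dwell(seconds).
- env.inverse_kinematics(position, orientation): joint angles nearest the present ones, or None.
- env.read_state(): the state.
- env.grab_frame(name): name is "scene" or "top" or "wrist"; returns a dict with "image" (400x640x3 uint8, blue, green, red), "fx", "fy", "cx", "cy" (pixels), "position" and "orientation" of the camera in the world. Camera axes: x right, y up, looking along -z (the intrinsics and any distortion apply to the point x, -y, -z); pixel columns grow to the right and rows downward; lengths in m; the calibration is good to about 2 mm. The wrist camera is an equidistant fisheye: a pixel r from the principal point sees the ray r / f radians off the axis. A picture is of the moment at which its call begins. There is no depth.
A pose or a line that the arm cannot do raises env.Unreachable and nothing moves.
- env.close_job(): hands the job in; it is judged then, once.
Trained networks look in a picture, given as the dict that the camera call returned (one of the last four; its "shot" number tells which), for a name from the list of things; names that differ only in an ending like _2 or _b are one class to them, and where a whole thing is asked for, a point or a joint stands for the part that bears it (a point fixed in the world has none). Each returns a list of dicts, best first, with "score" (0 to 1); they miss things now and then, are a little off and sometimes report something else, mostly with a low value. They report only what shows in the picture. A call takes as long as a camera call.
- env.search_frame(picture, thing): "xyz" ([x, y, z] in m, in world coordinates, good to about 4 mm: the middle of the surface that is visible of it).
- env.trace(picture, thing): "mask" (400x640 bool, what is visible of it).
The state is a dict: "clock": time; "joint_positions": joint angles; "qvel": joint speeds; "joint_torque": joint torques, N m; "position": TCP position; "tool_rot": TCP orientation; "force": force on the tool from outside, world axes, zero at the start; "wrist_torque": the same for the moment, N m; "opening": opening from 0.0 (shut) to 1.0 (fully open); "finger_force": force on a finger pad.
Only numpy, scipy, OpenCV 4.12 (cv2) and the standard library are available. Lean on these libraries where they do the work, as an engineer would, in place of code of your own. Each camera call takes 0.05 s, during which the arm holds its last target. There are 200 camera calls.

### The job

Clear the four-cell pack, the tin and the bottle out of the front of the grey tray and stand all three on the black rubber mat; then take the single cell from its cradle behind them and lay it in the charger's bay, with its yellow-collared plus end towards the charger's display head. Then stand each of the three back upright in the very compartment it came from, knock nothing over, and leave the meter and the tape reel where they are.

Things in the scene. Friction and masses are not known exactly. Their poses are not given: they have to be found in the camera images.
- tray: Fixed grey tray, 188 mm along y, x -70 to +54 mm. Origin: underside, mid width; +x to its back. Front: three compartments 56 mm square (outer ones 60 along y), centres x = -38, y = -60, 0, +60 mm, floor 3 mm, walls 12 mm high. Behind, two metal V-blocks at x = 8, y = -24 and +24 mm, 8 mm thick in y, hold the cell along y, axis 32 mm over the underside; open between. Back rim 16 mm, sides 14.
- cell: Single round battery cell, black wrap, diameter 21 mm, length 70 mm, about 70 g, lying in the tray's V-blocks. Origin on its axis at mid length; its x axis runs along the cell towards the plus end, which has a 10 mm wide yellow collar and a small raised button. At the start x points along the tray's +y. It can roll about x.
- pack: Four-cell battery pack, upright square block 42 x 42 mm (end frames; 40 mm between them), 84 mm high, black end frames and four round blue cells between, about 290 g. Origin: centre of its underside. Stands in one of the three front compartments; which one varies.
- tin: Plain upright round metal tin with paper label, diameter 40 mm over its full height of 80 mm, about 160 g. Origin: centre of its underside. Stands in one of the three front compartments; which one varies.
- bottle: Upright white plastic bottle, body diameter 38 mm up to 60 mm, tapering to a black cap of diameter 26 mm from 70 mm to 100 mm high, about 110 g. Origin: centre of its underside. Stands in one of the three front compartments; which one varies. It can be gripped by its cap.
- charger: Fixed white charger, 160 x 80 mm. Origin: centre of underside; +x to the display head (x 18 to 80 mm, 62 mm high, greenish window). Bay between head and grey end stop (x -62, 58 mm high), centre x = -22, y = 0, 80 mm long. V-blocks at x = -46 and +2 mm, 8 mm thick in x, hold the cell along x, axis 44 mm up, and centre one let down 8 mm off. Case top there 18 mm. Left or right of the tray.
- mat: Side area: fixed black rubber mat, 180 x 180 mm, 3 mm thick. Origin: centre of its underside. Empty at the start; on the side of the tray where the charger is not.
- meter: Bystander: yellow hand multimeter lying flat, 150 x 75 x 41 mm (over its dial), beyond the tray. Origin: centre of its underside.
- reel: Bystander: cardboard-coloured reel of tape lying flat, diameter 68 mm, hole 40 mm, 24 mm high. Origin: centre of its underside.

How it is judged:
By the outcome, as a careful person would: the job done as asked, in the order asked, and still so for the second after the job is handed in, with the robot touching nothing.
It also fails if it takes over 144 s, if anything falls off the work surface, if the arm or the gripper's body presses on something with over 40 N, if the wrist force passes 120 N, or if a joint passes its speed limit or range.

## Working session

There is one attempt and no reset: what is moved stays moved. The work goes in short steps, each a Python script; the robot and the scene stay as the last script left them, time stands still between calls to the robot, and variables do not carry over. Pictures are saved under pics/ and viewed, at most 14 in all, crops included, and the job is handed in when it is done.

```bash
mkdir -p pics; ls
python3 - <<'E'
from workcell import env
import cv2
for n in("top","scene"):
    p=env.grab_frame(n); cv2.imwrite(f"pics/{n}0.png",p["image"])
    print(n,p["fx"],p["fy"],p["cx"],p["cy"],p["position"],p["orientation"],[k for k in p])
    for t in("tray","cell","pack","tin","bottle","charger","mat","meter","reel"):
        print(t,[(r["score"],r["xyz"]) for r in env.search_frame(p,t)[:2]])
s=env.read_state();print(s["clock"],s["position"],s["tool_rot"])
E
```

```text
pics
top 379.27624784101454 379.27624784101454 322.4438277850143 195.3023651305316 [0.4618146  0.01765817 0.91177469] [ 11.04457061  -2.17667511 -88.66189088] ['image', 'fx', 'fy', 'cx', 'cy', 'position', 'orientation', 'shot']
tray [(0.93, [0.6269, -0.0215, 0.0032])]
cell [(0.59, [0.6254, -0.0296, 0.0416]), (0.15, [0.4747, -0.3306, 0.0018])]
pack [(0.83, [0.5769, -0.0356, 0.0841])]
tin [(0.75, [0.5707, -0.0896, 0.0845])]
bottle [(0.48, [0.5768, 0.0288, 0.0707])]
charger [(0.95, [0.5062, 0.3589, 0.0305])]
mat [(0.77, [0.4734, -0.3268, 0.0015])]
meter [(0.71, [0.7863, -0.0612, 0.0342])]
reel [(0.95, [0.706, 0.2154, 0.0292])]
scene 394.73952153151913 394.73952153151913 323.7287948359706 198.9001414237528 [1.05444636 0.31203497 0.73464744] [ 39.15672581  -0.95430271 127.13084041] ['image', 'fx', 'fy', 'cx', 'cy', 'position', 'orientation', 'shot']
tray []
cell [(0.61, [0.6312, -0.0293, 0.0433]), (0.17, [0.801, -0.0522, 0.0319])]
pack [(0.97, [0.5961, -0.0227, 0.0676])]
tin [(0.8, [0.5873, -0.0838, 0.0624])]
bottle [(0.65, [0.5959, 0.0324, 0.0651])]
charger [(0.75, [0.5187, 0.3647, 0.0281]), (0.53, [0.4887, -0.3288, 0.0016])]
mat []
meter [(0.79, [0.8009, -0.052, 0.0317])]
reel [(0.74, [0.713, 0.2136, 0.0194])]
1.0 [ 0.16538484 -0.60271159  0.22257452] [-1.79997263e+02 -4.27917572e-04 -1.64657351e+02]
```

View pics/top0.png

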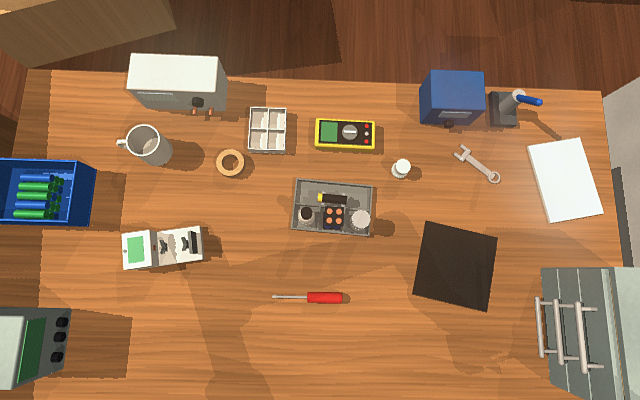

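View pics/scene0.png

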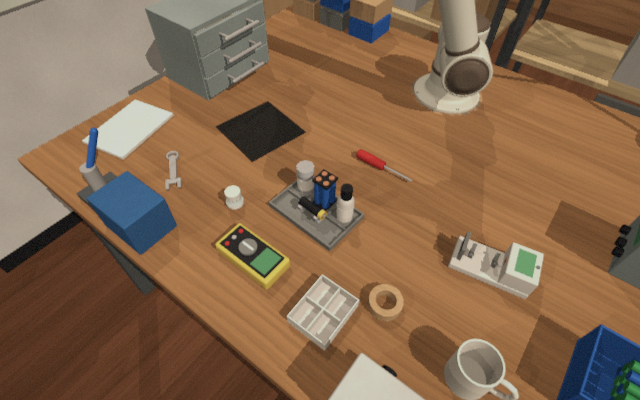

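The top view shows the tray around px (333,208), with the bottle in its left (+y) compartment, the pack in the middle and the tin on the right. The cell's yellow plus end points left. The charger is left at (162,248) with its head further left, and the mat is right at (455,266). Next I'll take close wrist views of the tray and charger, and save masks for model fitting.

Run:
```python
from workcell import env
import cv2,pickle
out=[]
def shot(n,tag,things):
    p=env.grab_frame(n); m={}
    for t in things:
        r=env.trace(p,t)
        if r and r[0]["score"]>.3: m[t]=r[0]["mask"]
        print(tag,t,[(x["score"],int(x["mask"].sum())) for x in r[:2]])
    out.append((n,p,m)); cv2.imwrite(f"pics/{tag}.png",p["image"])
al=("tray","cell","pack","tin","bottle","charger","mat")
shot("top","t1",al);shot("scene","s1",al)
for tag,pos in(("wt",[.54,-.02,.32]),("wc",[.46,.33,.32])):
    for y in(90,-90):
        j=env.inverse_kinematics(pos,[180,0,y]); print(tag,y,j)
    env.goto(pos,[180,0,-90])
    shot("wrist",tag,al)
    print(env.read_state()["clock"],out[-1][1]["position"],out[-1][1]["orientation"],out[-1][1]["fx"])
pickle.dump(out,open("d.pkl","wb"))
```

```text
t1 tray [(0.66, 2821)]
t1 cell [(0.56, 250)]
t1 pack [(0.9, 463)]
t1 tin [(0.71, 340)]
t1 bottle [(0.58, 226)]
t1 charger [(0.83, 2911), (0.65, 403)]
t1 mat [(0.74, 5553)]
s1 tray [(0.71, 2481)]
s1 cell [(0.59, 248)]
s1 pack [(0.76, 742)]
s1 tin [(0.87, 556)]
s1 bottle [(0.93, 558)]
s1 charger [(0.7, 3644)]
s1 mat [(0.69, 2786)]
wt 90 [ 15.07981032  10.60693436  -1.62764474   0.         -77.76542089
 164.92018968]
wt -90 [ 15.07981032  10.60693436  -1.62764474   0.         -77.76542089
 -15.07981032]
wt tray [(0.95, 5941), (0.38, 2557)]
wt cell [(0.68, 1272), (0.56, 635)]
wt pack [(0.81, 1248)]
wt tin [(0.85, 789)]
wt bottle [(0.96, 852), (0.7, 3925)]
wt charger [(0.61, 871), (0.48, 6116)]
wt mat [(0.66, 829)]
4.6833 [ 0.54031458 -0.10324395  0.48249139] [-1.75588460e+01  1.14066665e-02  1.79924944e+02] 309.70691628693146
wc 90 [ 52.05098404  13.2777751    1.7994379    0.         -78.5216628
 127.94901596]
wc -90 [ 52.05098404  13.2777751    1.7994379    0.         -78.5216628
 -52.05098404]
wc tray [(0.69, 135)]
wc cell []
wc pack []
wc tin []
wc bottle []
wc charger [(0.86, 5932), (0.6, 1132)]
wc mat []
6.4333 [0.46067629 0.2466774  0.48275868] [-1.75578747e+01  3.92840288e-02  1.79937822e+02] 309.70691628693146
```

```bash
cat > fit.py <<'E'
import numpy as np,cv2,pickle
from scipy.optimize import minimize
from scipy.spatial.transform import Rotation as R
def project(n,p,P):
    q=(np.asarray(P)-p["position"])@R.from_euler("xyz",p["orientation"],degrees=True).as_matrix()
    x,y,z=q[:,0],-q[:,1],-q[:,2]
    if n=="wrist":
        r=np.hypot(x,y)+1e-12; th=np.arctan2(r,z); u,v=x/r*th,y/r*th
    else: u,v=x/z,y/z
    return np.stack([p["cx"]+p["fx"]*u,p["cy"]+p["fy"]*v],1)
def box(x0,x1,y0,y1,z0,z1): return np.array([[x,y,z] for x in np.linspace(x0,x1,5) for y in np.linspace(y0,y1,5) for z in(z0,z1)])
def cyl(d,z0,z1): 
    a=np.linspace(0,2*np.pi,24,endpoint=False); return np.array([[d/2*np.cos(t),d/2*np.sin(t),z] for t in a for z in(z0,z1)])
M=dict(tray=[box(-70,54,-94,94,0,12),box(50,54,-94,94,0,16),box(-70,54,-94,-91,0,14),box(-70,54,91,94,0,14)],
 charger=[box(-80,80,-40,40,0,18),box(18,80,-40,40,0,62)],mat=[box(-90,90,-90,90,0,3)],
 tin=[cyl(40,3,83)],bottle=[cyl(38,3,63),cyl(26,73,103),np.vstack([cyl(38,62,63),cyl(26,73,74)])],
 pack=[box(-21,21,-21,21,3,87)])
def render(n,p,parts,pose):
    c,s=np.cos(pose[2]),np.sin(pose[2]); im=np.zeros((400,640),np.uint8)
    for b in parts:
        W=b/1000@np.array([[c,s,0],[-s,c,0],[0,0,1]])+[pose[0],pose[1],0]
        h=cv2.convexHull(project(n,p,W).astype(np.float32))
        cv2.fillConvexPoly(im,np.round(h*16).astype(np.int32),255,cv2.LINE_AA,4)
    return im/255.
def fit(views,t,x0,ign=(),fixyaw=None):
    def cost(v):
        pose=[v[0],v[1],v[2]/5 if fixyaw is None else fixyaw]; c=0
        for n,p,m in views:
            k=np.ones((400,640),bool)
            for i in ign:
                if i in m: k&=~cv2.dilate(m[i].astype(np.uint8),np.ones((3,3))).astype(bool)
            a=render(n,p,M[t],pose); c+=np.abs(a-m[t])[k].sum()/m[t].sum()
        return c/len(views)
    best=None; v0=np.array([x0[0],x0[1],x0[2]*5])
    for _ in range(2):
        r=minimize(cost,v0,method="Nelder-Mead",options=dict(initial_simplex=v0+np.vstack([np.zeros(3),np.diag([.015,.015,.3])]),xatol=1e-4,fatol=1e-5)); v0=r.x
    return np.array([v0[0],v0[1],v0[2]/5 if fixyaw is None else fixyaw]),r.fun
E
python3 - <<'E'
import pickle,numpy as np,cv2
from fit import *
D=pickle.load(open("d.pkl","rb")); t1,s1,wt,wc=D
cv2.imwrite("pics/w2.png",np.hstack([cv2.resize(x[1]["image"],(400,250)) for x in(wt,wc)]))
d=np.deg2rad
for t,x0,vs,ig in(("tray",(.635,-.02,0),(t1,s1,wt),("pack","tin","bottle","cell")),("charger",(.5,.35,d(97)),(t1,s1,wc),()),("mat",(.474,-.327,d(-10)),(t1,s1),("bottle",)),
  ("pack",(.58,-.03,0),(t1,s1,wt),("tin","bottle","cell")),("tin",(.57,-.09,0),(t1,s1,wt),("pack","bottle","cell")),("bottle",(.58,.03,0),(t1,s1,wt),("pack","tin","cell"))):
    fy=0 if t in("tin","bottle") else None
    for v in [(x,) for x in vs]+[vs]:
        r,f=fit(v,t,x0,ig,fy); print(t,v[0][0] if len(v)==1 else "all",np.round(r[:2],4),round(np.rad2deg(r[2]),2),round(f,3))
E
```

```text
tray top [ 0.6197 -0.0366] -4.33 0.064
tray scene [ 0.6172 -0.0337] -4.1 0.038
tray wrist [ 0.6208 -0.0329] -3.95 0.155
tray all [ 0.6198 -0.0339] -3.9 0.099
charger top [0.5046 0.3443] 98.52 0.082
charger scene [0.5025 0.3487] 97.99 0.075
charger wrist [0.5059 0.3487] 99.29 0.055
charger all [0.5049 0.3483] 99.09 0.077
mat top [ 0.4811 -0.3348] -11.78 0.066
mat scene [ 0.4766 -0.3339] -12.89 0.071
mat all [ 0.4789 -0.3345] -12.34 0.071
pack top [ 0.5792 -0.0357] -2.68 0.131
pack scene [ 0.5814 -0.0364] -0.72 0.097
pack wrist [ 0.5796 -0.032 ] -1.6 0.018
pack all [ 0.5795 -0.0354] -1.86 0.102
tin top [ 0.574  -0.0962] 0.0 0.129
tin scene [ 0.5732 -0.0924] 0.0 0.072
tin wrist [ 0.5752 -0.0931] 0.0 0.084
tin all [ 0.5742 -0.0939] 0.0 0.123
bottle top [0.5813 0.0261] 0.0 0.367
bottle scene [0.5834 0.0285] 0.0 0.136
bottle wrist [0.5836 0.0267] 0.0 0.096
bottle all [0.5832 0.0271] 0.0 0.208
```

View pics/w2.png

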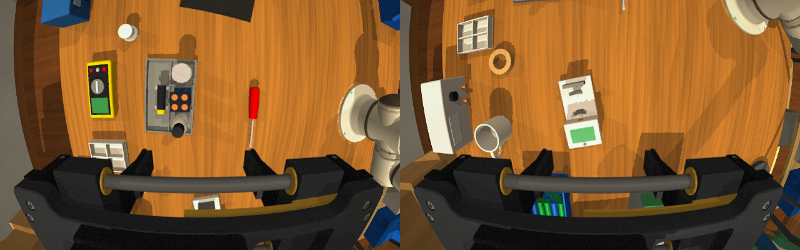

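The fits agree across cameras to about 3 mm: tray (0.620, -0.034, -4°), charger (0.505, 0.348, 99°), mat (0.479, -0.3345, -12°). The objects sit in the expected compartments. I'll clear the three now.

```bash
cat > rob.py <<'E'
from workcell import env
import numpy as np
T=(.620,-.034,-4.);C=(.5049,.3483,98.8);MT=(.479,-.3345,-12.)
def loc(f,x,y):
    a=np.deg2rad(f[2]);c,s=np.cos(a),np.sin(a)
    return np.array([f[0]+(c*x-s*y)/1e3,f[1]+(s*x+c*y)/1e3])
def P(xy,z): return [float(xy[0]),float(xy[1]),float(z)]
def O(yaw): return [180,0,yaw]
def log(t):
    s=env.read_state();print(t,"t=%.1f"%s["clock"],np.round(s["position"],4),"F",np.round(s["force"],1),"op %.3f"%s["opening"],"ff",np.round(s["finger_force"],1),flush=True)
def pick(xy,yaw,z,op,force,up):
    env.gripper_to(op); env.goto(P(xy,z+.12),O(yaw)); env.move_straight(P(xy,z),rate=.15)
    env.gripper_to(0.,force); log("grip"); env.move_straight(P(xy,z+up),rate=.15); log("lift")
def place(xy,yaw,z,op,up,drop=.002):
    env.goto(P(xy,z+up),O(yaw)); env.move_straight(P(xy,z+.012),rate=.18)
    h=env.move_straight(P(xy,z-drop),rate=.03,force_limit=4); log("down %s"%h)
    env.gripper_to(op); env.move_straight(P(xy,env.read_state()["position"][2]+up),rate=.2)
Z=dict(bottle=.069,pack=.053,tin=.052)   # TCP height when standing on a 3 mm floor
MATY=dict(bottle=-58,pack=0,tin=58)
OP=dict(bottle=.6,pack=.75,tin=.75)
E
python3 - <<'E'
from rob import *
obj=dict(bottle=(.5832,.0271),pack=(.580,-.034),tin=(.5742,-.0935))
for n in("bottle","pack","tin"):
    print(n); pick(obj[n],-94,Z[n],OP[n],25,.125); place(loc(MT,0,MATY[n]),-102,Z[n],OP[n],.125)
env.goto([.62,.0,.26],O(-94))
import cv2
cv2.imwrite("pics/a_top.png",env.grab_frame("top")["image"][150:350,250:530]);cv2.imwrite("pics/a_w.png",env.grab_frame("wrist")["image"]);log("end")
a=cv2.imread("pics/a_top.png");b=cv2.imread("pics/a_w.png")
cv2.imwrite("pics/a.png",cv2.copyMakeBorder(cv2.resize(a,(560,400)),0,0,0,0,0)[:, :]);
E
```

```text
bottle
grip t=10.2 [0.5833 0.027  0.0692] F [0.1 0.5 0.6] op 0.316 ff 21.5
lift t=11.1 [0.5824 0.027  0.1928] F [ 0.5 -0.5 -0.6] op 0.314 ff 21.2
down True t=14.0 [ 0.4672 -0.3915  0.0691] F [ 0.  -0.5  4.1] op 0.317 ff 22.3
pack
grip t=19.0 [ 0.5799 -0.034   0.0533] F [-1.1  1.5  2.3] op 0.468 ff 24.4
lift t=19.9 [ 0.579  -0.034   0.1765] F [ 0.1 -0.  -3.5] op 0.466 ff 24.4
down True t=22.4 [ 0.479  -0.3345  0.0531] F [0.1 1.5 4.9] op 0.466 ff 25.0
tin
grip t=26.6 [ 0.5745 -0.0934  0.0524] F [ 0.1 -0.5  1.1] op 0.453 ff 25.0
lift t=27.6 [ 0.5732 -0.0934  0.1756] F [-0.8  0.6 -2.4] op 0.455 ff 25.0
down True t=29.7 [ 0.4916 -0.2779  0.0522] F [-0.1  0.5  2.9] op 0.455 ff 25.0
end t=32.5 [ 0.6195 -0.0015  0.2594] F [ 0.7 -0.1  0.2] op 0.749 ff 0.0
```

View both.

View pics/a.png

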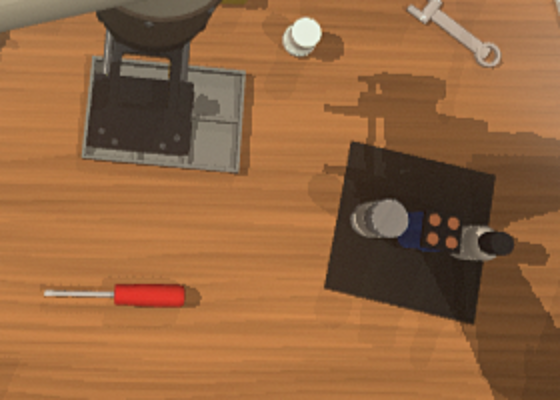

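View pics/a_w.png

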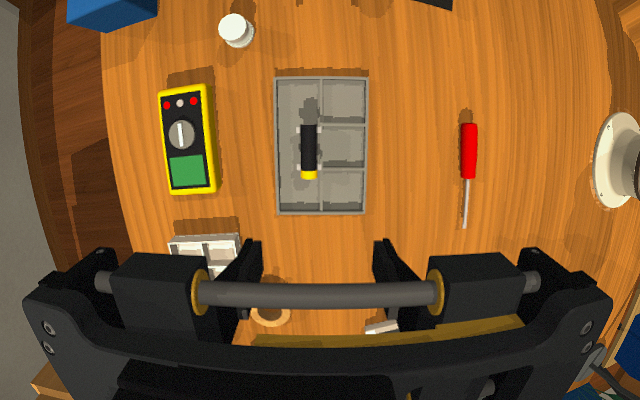

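All three stand on the mat: tin at (385,218), pack at (430,232) and bottle at (487,243) in the crop. The wrist view shows the empty tray, with the cell from (309,125) to (309,180), plus end down. I'll refit the tray and cell from here, then grasp the cell.

```bash
cat >> fit.py <<'E'
a_=np.linspace(0,2*np.pi,24,endpoint=False)
def cellparts(z): return [np.array([[x,10.5*np.cos(t),z+10.5*np.sin(t)] for t in a_ for x in(-35,35)])]
E
python3 - <<'E'
from rob import *
from fit import *
p=env.grab_frame("wrist"); m={}
for t in("tray","cell"):
    r=env.trace(p,t); print(t,[(x["score"],int(x["mask"].sum())) for x in r[:3]])
    # choose the mask near the tray
    m[t]=r[0]["mask"]
    ys,xs=np.nonzero(m[t]); print(xs.min(),xs.max(),ys.min(),ys.max())
M["cell"]=cellparts(32); v=[("wrist",p,m)]
print(p["position"],p["orientation"])
for t,x0 in(("tray",(.62,-.034,-.07)),("cell",(.628,-.034,np.deg2rad(86)))):
    r,f=fit(v,t,x0,("cell",) if t=="tray" else ()); print(t,r[:2],np.rad2deg(r[2]),f)
print(loc(T,8,0))
E
```

```text
tray [(0.88, 11739)]
273 368 75 214
cell [(0.8, 888), (0.35, 12081)]
301 318 124 178
[ 0.61412083 -0.08378518  0.42212492] [-1.75456395e+01 -4.00364669e-02  1.75877772e+02]
tray [ 0.62061537 -0.03349093] -4.0693660814073445 0.03606947847713922
cell [ 0.62793614 -0.02988777] 85.25349799700521 0.15901342518989575
[ 0.62798051 -0.03455805]
```

Run:
```python
from rob import *
from fit import *
p=env.grab_frame("wrist")
for d in(0,4):
    c=loc(T,8,d)
    W=M["cell"]=cellparts(32)[0]/1e3; a=np.deg2rad(86);W=W@np.array([[np.cos(a),np.sin(a),0],[-np.sin(a),np.cos(a),0],[0,0,1]])+[c[0],c[1],0]
    q=project("wrist",p,W); print(d,q.min(0),q.max(0))
cv2.imwrite("pics/cell.png",cv2.resize(p["image"][100:220,270:375],None,fx=5,fy=5,interpolation=cv2.INTER_CUBIC)[:600])
```

```text
0 [300.63384901 119.97306116] [317.55330611 176.53836069]
4 [300.66183036 123.05823638] [317.55805179 179.63605203]
```

View pics/cell.png

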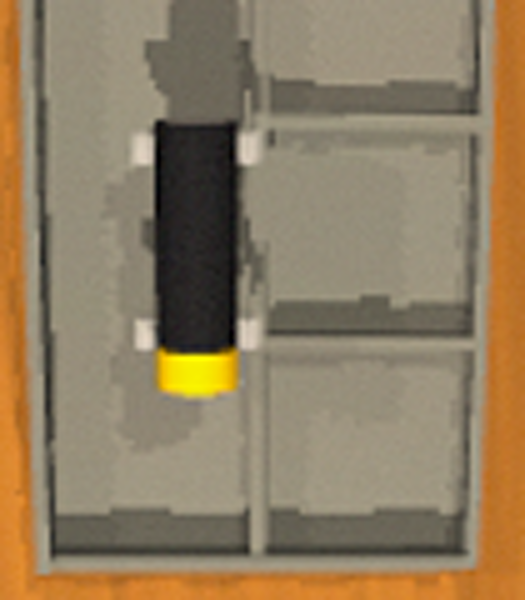

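The cell sits about 4 mm towards +y of the V-block middle (crop rows 121–396, blocks at 148 and 333). I'll grip it at its own centre, then recheck the charger from the wrist camera before lowering.

Run:
```python
from rob import *
from fit import *
c=loc((.6204,-.0336,-4.05),8,4)
env.gripper_to(.46); env.goto(P(c,.12),O(-94)); h=env.move_straight(P(c,.017),rate=.1,force_limit=8); log("desc %s"%h)
if h: raise SystemExit
env.gripper_to(0.,25); log("grip"); env.move_straight(P(c,.15),rate=.12); log("lift")
env.goto([.505,.345,.28],O(-81)); 
vs=[]
for pos in(None,[.505,.39,.28]):
    if pos: env.move_straight(pos)
    p=env.grab_frame("wrist"); r=env.trace(p,"charger"); print([(x["score"],int(x["mask"].sum())) for x in r[:2]])
    vs.append(("wrist",p,{"charger":r[0]["mask"]}))
for v in([vs[0]],[vs[1]],vs):
    r,f=fit(v,"charger",(.505,.348,np.deg2rad(99))); print(r[:2],np.rad2deg(r[2]),f)
cv2.imwrite("pics/ch.png",vs[1][1]["image"]); log("end")
```

```text
desc False t=35.3 [ 0.6293 -0.0301  0.0178] F [ 0.7 -1.3  0.3] op 0.459 ff 0.0
grip t=35.8 [ 0.6283 -0.0302  0.0172] F [-1.9  1.3  4. ] op 0.236 ff 25.0
lift t=37.0 [ 0.6281 -0.0302  0.149 ] F [-0.9  0.2 -1.1] op 0.230 ff 25.0
[(0.56, 5666)]
[(0.61, 7233)]
[0.50616408 0.34929425] 100.36859884638979 0.33179751251012224
[0.50600516 0.34830281] 99.76434035682487 0.0740722668163076
[0.50610044 0.34931479] 100.11745878786925 0.20343462755071387
end t=39.2 [0.505  0.3893 0.2799] F [ 0.2 -0.1 -0.5] op 0.228 ff 25.0
```

View pics/ch.png

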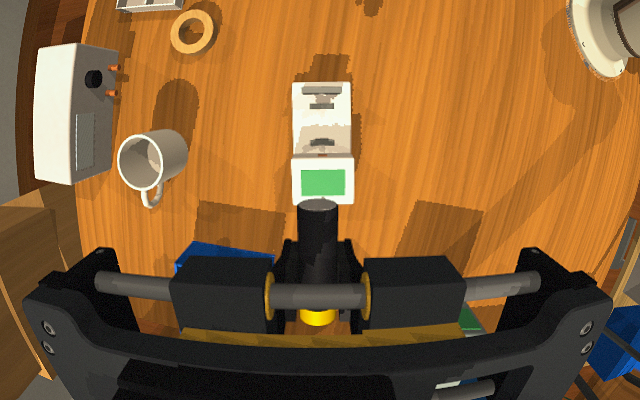

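The cell is held level, with its yellow end away from the base (px 318,316). The charger refits to (0.506, 0.3485, 99.6°), so I'll lower it into the bay.

Run:
```python
from rob import *
import cv2
c=loc((.506,.3486,99.6),-22,0); print(c)
env.goto(P(c,.15),O(-80.5)); env.move_straight(P(c,.042),rate=.12)
h=env.move_straight(P(c,.025),rate=.025,force_limit=4); log("down %s"%h)
env.gripper_to(.40); log("open"); env.move_straight(P(c,.20),rate=.15)
env.goto([.51,.40,.26],O(-80.5)); log("end")
p=env.grab_frame("wrist");cv2.imwrite("pics/in.png",cv2.resize(p["image"][50:250,220:420],None,fx=3,fy=3))
```

```text
[0.50966891 0.32690809]
down True t=41.4 [0.5093 0.3268 0.0294] F [-0.1  0.9  2.3] op 0.233 ff 25.0
open t=42.0 [0.5091 0.3264 0.0289] F [-0.4 -0.1  1.1] op 0.401 ff 0.0
end t=43.8 [0.5095 0.4005 0.259 ] F [ 0.3 -0.  -1.4] op 0.401 ff 0.0
```

View pics/in.png

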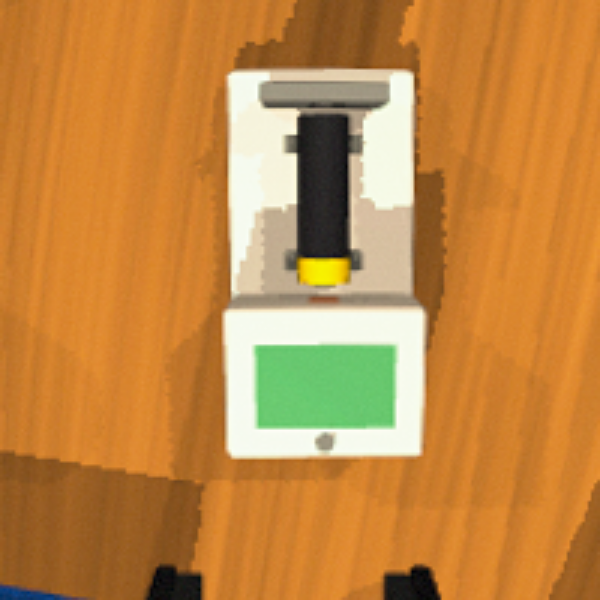

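The cell lies in both V-blocks, clear at both ends, with the yellow collar next to the display head (crop 323,270). I'll return the three items now.

Run:
```python
from rob import *
import cv2
T=(.6204,-.0336,-4.05)
for n,y in(("tin",-60),("pack",0),("bottle",60)):
    print(n); pick(loc(MT,0,MATY[n]),-102,Z[n],OP[n],25,.125); place(loc(T,-38,y),-94,Z[n],OP[n],.125)
env.goto([.35,-.3,.3],O(-94)); log("end")
a=env.grab_frame("top")["image"][150:300,100:500];b=env.grab_frame("scene")["image"][120:270,200:600]
cv2.imwrite("pics/fin.png",cv2.resize(cv2.vconcat([a,b]),None,fx=2,fy=2))
```

```text
tin
grip t=48.6 [ 0.4913 -0.2779  0.0524] F [-0.6 -0.1  2.1] op 0.453 ff 25.0
lift t=49.6 [ 0.4901 -0.2774  0.1757] F [-0.2  0.4 -2.7] op 0.452 ff 25.0
down True t=51.6 [ 0.5788 -0.0907  0.0522] F [-0.2  0.4  3.7] op 0.459 ff 25.0
pack
grip t=55.9 [ 0.479  -0.3346  0.0534] F [-0.9  0.8  2.6] op 0.463 ff 24.3
lift t=56.9 [ 0.4781 -0.334   0.1765] F [ 1.  -1.  -4.8] op 0.461 ff 24.3
down True t=59.3 [ 0.5828 -0.0308  0.0533] F [-0.   1.   4.6] op 0.464 ff 25.0
bottle
grip t=64.3 [ 0.467  -0.3914  0.0692] F [-0.4 -0.2  0.3] op 0.314 ff 21.5
lift t=65.3 [ 0.4663 -0.3907  0.1927] F [ 0.2  0.7 -0.1] op 0.316 ff 21.2
down True t=68.2 [0.5871 0.029  0.0691] F [0.2 0.9 3.5] op 0.315 ff 22.4
end t=71.2 [ 0.3505 -0.2996  0.2995] F [ 0. -1. -0.] op 0.595 ff 0.0
```

View pics/fin.png

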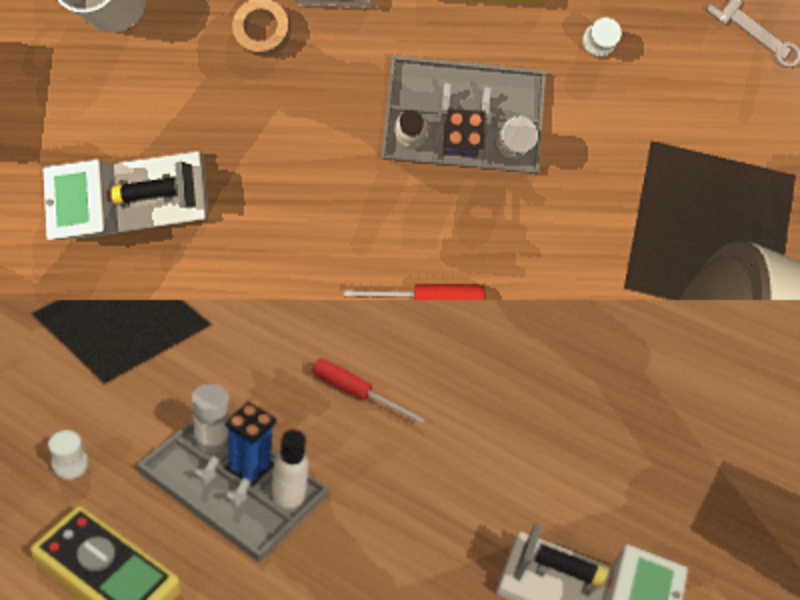

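The bottle (410,127), pack (465,130) and tin (518,135) stand upright in their original compartments. The cell is in the charger bay with its plus end at the head, and the meter and reel look untouched.

```bash
python3 -c "
from workcell import env
print(env.close_job())"
```

```text
the job is handed in; nothing more can be done
None
```

I handed the job in at about 71 s of the 144 s limit: the cell lies in the charger bay with its plus end towards the display head, and the pack, tin and bottle are back upright in their own compartments. The last pictures show nothing knocked over and the meter and reel where they were; no verdict came back.

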